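# Heel plate out of the tray onto the press board

## Robot

A 6-joint arm with a two-finger parallel gripper is mounted at the origin on a cart in front of the work surface, level with it; the furniture and walls round the work are solid. World frame = base frame: x ahead of the robot, y to its left, z up, the work surface at z = 0. Lengths are in m, angles in rad, forces in N, time in s.
With the tool pointing down it reaches from about 0.35 to 0.85 m from the base axis. Payload 8.1 kg.
Tool frame: the origin (TCP) lies at the centre of the arm's flange, where the gripper is bolted on; the fingertips stand 186 mm ahead of it and the grasp point (between the pads) lies 167 mm ahead of it (robot.grasp_offset is the distance from the TCP to the grasp point, in m); z points along the fingers, y is the line along which they close (so a half turn about z gives the same grasp; the last joint's range is limited). The gripper opens to 93 mm and grips with 3 to 60 N. Pads are 15 mm wide; open, the fingers measure 128 mm over their backs; the gripper's body (75 mm by 188 mm) begins 65 mm behind the grasp point.
Start: joints at [1.091, 0.13, 1.488, -0, 1.523, -0.085], TCP at [0.231, 0.554, 0.405] pointing down, gripper open.
Joint ranges: [-2.96, 2.96], [-0.89, 2.26], [0.02, 2.5], [-1.34, 4.48], [0, 2.73], [-2.66, 2.66]. Speed limits (rad/s): [2.39, 2.39, 2.79, 3.14, 3.14, 3.14].

## Interface

Orientations are given as a rotation vector (axis times angle).
In Python, from plant import robot gives the robot as it stands.
- The arm moves only by the tool drive_tool, never from a script. Its argument "moves" is one flat list of numbers, 7 for each row, row after row: the finger opening in mm, from 0 to 93, then the shift along the tool's x, y, z in mm, then the turn, a rotation vector about the tool's x, y, z in degrees. A call has 1 to 8 rows; each row shifts and turns the commanded pose from where the row before left it, along the tool's axes as they then stand; what a row does not reach is not made up. A row lasts 1/10 s, in which the tool goes at most 50 mm and 8.59 degrees, less where a joint would pass 70% of its speed; a pose out of reach is approached as far as the arm can. A call is refused whole if a number of a shift passes 50 or a number of a turn 8.59, either way. A call with a gripper value outside its range is refused whole. The fingers move at their own pace and stop on an object; "grip_force" is the grip in N (left out, the last holds). Time passes only in rows, so rows that do not move let the fingers close. It gives the time, the measured TCP pose, the force, the opening and the grip force at its end, in the units of the state.
- robot.read_state(): the state, without advancing time (a new reading comes with each control period).
- robot.read_camera(name): name is "scene" or "top"; returns a dict with "color" (480x640x3 uint8, red, green, blue), "depth" (480x640 float32, m along the optical axis (not along the pixel's ray), 0 where there is no reading), "mtx" (3x3 intrinsics, pixels), "dist_coeffs" ([k1, k2, p1, p2, k3] as OpenCV has them; the pictures are not rectified), "R" (3x3) and "t" (3): a world point X has camera coordinates R X + t. Camera axes: x right, y down, z forward; pixel columns grow to the right and rows downward; lengths in m; the calibration is good to about 2 mm. A picture is of the moment at which its call begins.
- robot.close_job(): hands the job in; it is judged then, once.
The state is a dict: "t": time; "q": joint angles; "dq": joint speeds; "joint_torque": joint torques, N m; "tool_pos": TCP position; "orientation": TCP orientation; "force": force on the tool from outside, world axes, zero at the start; "wrist_torque": the same for the moment, N m; "opening": finger opening in m; "gripper_force": force on a finger pad.
Only numpy, scipy, OpenCV 4.12 (cv2) and the standard library are available. Lean on these libraries where they do the work, as an engineer would, in place of code of your own. Each camera call takes 0.05 s, during which the arm holds its last target. There are 200 camera calls.

## Task

Lift the heel plate (the metal plate with one rounded end) straight up out of its tight pocket in the wooden tray by its upright rib, keep it level, and lay it flat, rib up, in the middle of the plywood press board, letting go only once it rests there. Leave the oblong plate with the round knob alone in its pocket.

Things in the scene. Friction and masses are not known exactly. Their poses are not given: they have to be found in the camera images.
- heel_rib (a point): Middle of the heel plate's rib, half-way up it: over the plate's centre, 18 mm above its top, 38 mm above its underside. The dark steel rib stands upright across the plate's top and is the only grip: 16 mm thick (plate's x), 50 mm long (y), 36 mm high; close the fingers on it along x. A foot flange 24 x 56 mm, 2.5 mm high, surrounds it. Axes: the plate's, z up.
- heel_plate: Loose aluminium plate, about 0.3 kg, 100 mm (x) by 66 mm (y) by 20 mm thick, square corners at its -x end, half-round at its +x end. Origin: centre of its underside, z up. At the start it sits in either of the tray's two pockets, its top flush with the tray's, its x along the tray's x.
- flat_knob (a point): Point on the axis of the flat plate's knob, 18 mm above that plate's top. The flat plate is a loose aluminium plate, 100 x 66 x 20 mm with four square corners, in the tray's other pocket, 90 mm from the heel plate centre to centre. Its dark round knob, 30 mm across, stands 36 mm above the plate. Leave it where it is.
- tray: Fixed wooden tray block, 136 mm (x) by 190 mm (y) by 30 mm high, origin at the centre of its underside. Two equal oblong pockets, 100 mm (x) by 66 mm (y) plus 1.5 mm play on every side, 20 mm deep, centred 45 mm either side of the origin along y. It may stand to the robot's left or right.
- board_top (a point): Centre of the top face of the press board, a fixed flat plywood board 180 mm (x) by 220 mm (y) by 14 mm thick lying on the worktop on the other side from the tray; its top is 14 mm above the worktop. z up.
Things that resemble listed ones, but are neither listed nor needed, are in the scene too. Leave any pink look-alike of the heel_plate alone.

How it is judged:
By the outcome, as a careful person would: the job done as asked, in the order asked, and still so for the second after the job is handed in, with the robot touching nothing.
It also fails if it takes over 42 s, if anything falls off the work surface, if the arm or the gripper's body presses on something with over 40 N, if the wrist force passes 120 N, or if a joint passes its speed limit or range.

## Working session

There is one attempt and no reset: what is moved stays moved. The work goes in short steps, Python scripts to look and compute and a tool call to move; the robot and the scene stay as the last step left them, time stands still between calls to the robot, and variables do not carry over. Pictures are saved under pics/ and viewed, at most 10 in all, crops included, and the job is handed in when it is done.

Besides the shell and the picture viewer there is one more tool, called after "Request:" by a JSON object that holds its "fn" and its "kwargs", one argument or row to a line. drive_tool: Moves the arm, as the interface text tells. Its arguments: {"type":"object","properties":{"moves":{"type":"array","items":{"type":"number"}},"grip_force":{"type":"number"}},"required":["moves"]}

```bash
mkdir -p pics; cat > h.py <<'E'
import numpy as np, cv2
from plant import robot
def shot(cam,name=None):
    c=robot.read_camera(cam)
    if name: cv2.imwrite('pics/'+name,c['color'][:,:,::-1])
    np.savez('pics/%s.npz'%cam,**c)
    return c
def world(c,px,depth=None,z=None):
    px=np.array(px,float).reshape(-1,2)
    n=cv2.undistortPoints(px.reshape(-1,1,2),c['mtx'],c['dist_coeffs']).reshape(-1,2)
    r=np.c_[n,np.ones(len(n))]; R,t=c['R'],c['t']
    if z is None:
        d=np.array([c['depth'][int(round(v)),int(round(u))] for u,v in px])
        return (r*d[:,None]-t)@R
    o=-R.T@t; w=r@R
    return o+w*((z-o[2])/w[:,2])[:,None]
E
python3 - <<'E'
from h import *
a=shot('top','top1.png');b=shot('scene','scene1.png')
print(robot.read_state(),robot.grasp_offset); print(-a['R'].T@a['t'],-b['R'].T@b['t'])
E
```

```text
{'t': 0.1, 'q': array([ 1.09060464e+00,  1.31062085e-01,  1.48916994e+00,  1.57720118e-05,
        1.52299232e+00, -8.54137948e-02]), 'dq': array([-0.00059995, -0.00174238, -0.00309728, -0.00092249, -0.00018651,
       -0.00118355]), 'joint_torque': array([ 1.69766041e-03, -5.61340284e+01, -4.93094623e+01,  7.70320930e-02,
        2.90682324e-02, -8.80335932e-06]), 'tool_pos': array([0.23065055, 0.55367228, 0.40380641]), 'orientation': array([-6.16005364e-01, -3.08012663e+00,  2.45396444e-03]), 'force': array([ 0.29148429, -0.22223126,  0.12530644]), 'wrist_torque': array([-0.00240605, -0.04592   ,  0.03669542]), 'gripper_force': 0.0, 'opening': 0.09306635453939299} 0.1673
[0.44056736 0.05663385 1.10264269] [-0.06423541 -0.35037683  0.66461122]
```

View pics/top1.png

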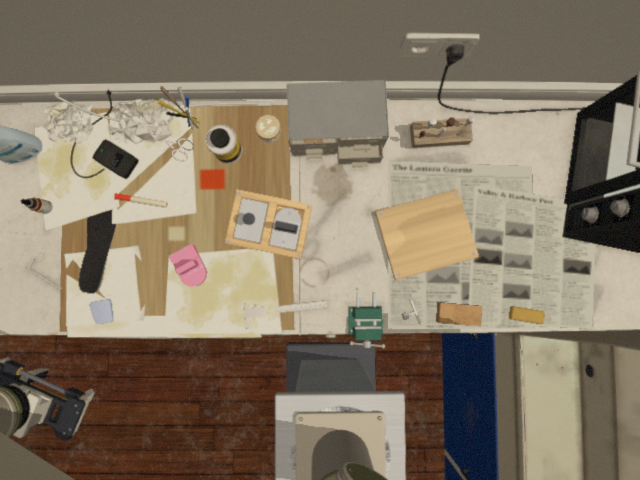

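View pics/scene1.png

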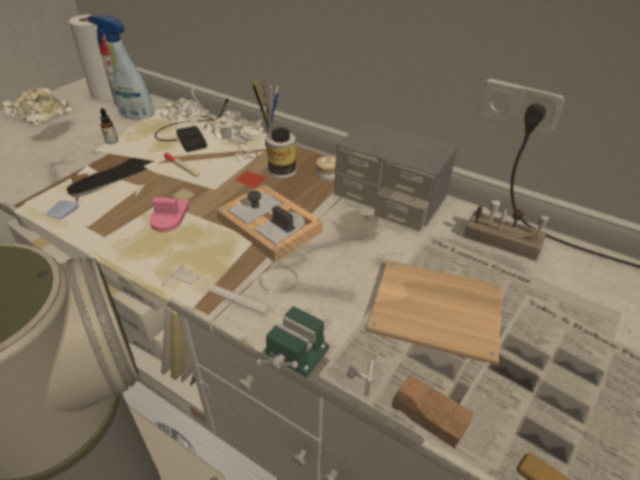

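The top view shows the tray at about (268,224). It holds two aluminium plates: the one at (285,227) carries a dark rib, and the one at (249,219) carries a round knob. A pink look-alike lies at (187,265), and the plywood board is at (427,234). The rib fits the heel plate, so I'll confirm that in a crop and measure.

```bash
python3 - <<'E'
from h import *
c=dict(np.load('pics/top.npz')); im=c['color'][:,:,::-1].copy()
big=cv2.resize(im[180:270,215:325],None,fx=7,fy=6.6,interpolation=cv2.INTER_CUBIC)
cv2.imwrite('pics/crop1.png',cv2.resize(im[180:266,215:325],None,fx=7,fy=7,interpolation=cv2.INTER_CUBIC)[:600])
v,u=np.mgrid[0:480,0:640]; P=world(c,np.c_[u.ravel(),v.ravel()]).reshape(480,640,3); Z=P[...,2]
def rect(name,box,lo,hi):
    x0,y0,x1,y1=box; m=np.zeros(Z.shape,np.uint8); m[y0:y1,x0:x1]=((Z>lo)&(Z<hi))[y0:y1,x0:x1]
    m=cv2.morphologyEx(m,cv2.MORPH_OPEN,np.ones((3,3)))
    n,l,s,ce=cv2.connectedComponentsWithStats(m); k=1+np.argmax(s[1:,4]); q=P[l==k]
    (cx,cy),(w,h),a=cv2.minAreaRect((q[:,:2]*1000).astype(np.float32)); print(name,cx,cy,w,h,a,'z',np.median(q[:,2]),s[k,4])
rect('tray',(215,180,325,270),.02,.045)
rect('board',(365,180,490,290),.008,.03)
rect('rib',(265,205,305,245),.05,.09)
rect('knob',(232,205,262,235),.05,.09)
print(world(c,[[285,227],[249,219],[187,265]]))
E
```

```text
tray 571.0596923828125 174.85948181152344 191.11236572265625 136.6790008544922 78.20833587646484 z 0.029323785177890173 3809
board 545.3260498046875 -222.03977966308594 180.2349395751953 223.18617248535156 15.009649276733398 z 0.013266457369072077 6126
rib 561.4583129882812 130.61192321777344 50.56340026855469 15.997224807739258 78.27296447753906 z 0.06475461541012535 145
knob 579.2940063476562 218.31298828125 27.359825134277344 26.976898193359375 44.79807662963867 z 0.06250325985979838 120
[[0.5563999  0.12939078 0.06825113]
 [0.57611782 0.21503067 0.06725522]
 [0.46805176 0.36474388 0.05363374]]
```

View pics/crop1.png

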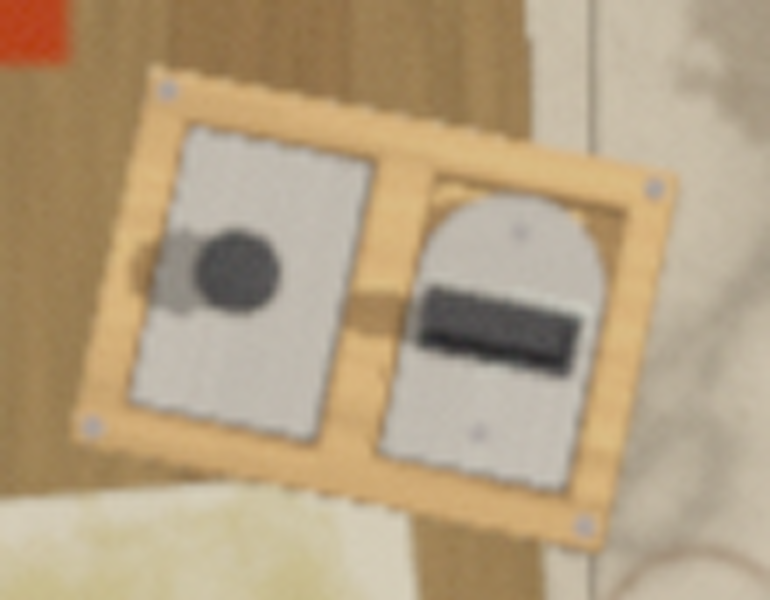

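The crop confirms it: the plate with the half-round end and the rib (crop about (500,330), image (286,227)) is the heel plate, and the square plate with the knob at (249,219) stays. The rib centre is at about (561.6, 130.7) mm with plate x at yaw -11.8°. The board centre is at (545, -222) with yaw +15°.

```bash
cat >> h.py <<'E'
from scipy.spatial.transform import Rotation as Ro
def todo(x,y,z,yaw):
    "shift (tool axes, mm) and turn (deg) to reach TCP x,y,z mm with the tool y axis along +-yaw deg"
    s=robot.read_state(); R0=Ro.from_rotvec(s['orientation'])
    best=None
    for k in (0,180):
        a=np.radians(yaw+k); ty=np.array([np.cos(a),np.sin(a),0]); tz=np.array([0,0,-1.])
        T=Ro.from_matrix(np.c_[np.cross(ty,tz),ty,tz]); r=(R0.inv()*T).as_rotvec(degrees=True)
        d=R0.inv().apply(np.array([x,y,z])-s['tool_pos']*1000)
        q6=s['q'][5]+np.radians(r[2])
        print('yaw',yaw+k,'shift',d.round(1),'turn',r.round(2))
    print('t',s['t'],'q',s['q'].round(2),'pos',(s['tool_pos']*1000).round(1),'F',s['force'].round(1),'open',s['opening'],'gf',s['gripper_force'])
    print('tool axes in world (columns)\n',R0.as_matrix().round(3))
E
python3 -c "
from h import *
todo(561.6,130.7,330,-11.8)"
```

```text
yaw -11.8 shift [-468.2 -263.    74.2] turn [-8.000e-02  6.000e-02  7.918e+01]
yaw 168.2 shift [-468.2 -263.    74.2] turn [-6.0000e-02 -9.0000e-02 -1.0082e+02]
t 0.1 q [ 1.09  0.13  1.49  0.    1.52 -0.09] pos [230.7 553.7 403.8] F [ 0.3 -0.2  0.1] open 0.09306635453939299 gf 0.0
tool axes in world (columns)
 [[-0.923  0.385 -0.001]
 [ 0.385  0.923 -0.001]
 [ 0.    -0.002 -1.   ]]
```

Request:
{"fn": "drive_tool", "kwargs": {
  "moves": [93,-29,-16,0,0,0,0,93,-29,-16,0,0,0,0,93,-29,-16,0,0,0,0,93,-29,-16,0,0,0,0,93,-29,-16,0,0,0,0,93,-29,-16,0,0,0,0,93,-29,-16,0,0,0,0,93,-29,-16,0,0,0,0]
}}

```text
t: 0.9
tool_pos: [0.3962, 0.3452, 0.4043]
orientation: [-0.616, -3.08, 0.001]
force: [-0.3, 0.0, -0.3]
opening: 0.0929
gripper_force: 0.0
```

Request:
{"fn": "drive_tool", "kwargs": {
  "moves": [93,-29,-16,0,0,0,0,93,-29,-16,0,0,0,0,93,-29,-16,0,0,0,0,93,-29,-16,0,0,0,0,93,-29,-16,0,0,0,0,93,-29,-16,0,0,0,0,93,-29,-16,0,0,0,0,93,-5,-7,0,0,0,0]
}}

```text
t: 1.7
tool_pos: [0.5433, 0.1542, 0.404]
orientation: [-0.62, -3.079, 0.002]
force: [-0.8, -0.6, -0.4]
opening: 0.093
gripper_force: 0.0
```

Request:
{"fn": "drive_tool", "kwargs": {
  "moves": [93,0,0,0,0,0,8,93,0,0,0,0,0,8,93,0,0,0,0,0,8,93,0,0,0,0,0,8,93,0,0,0,0,0,8,93,0,0,0,0,0,8,93,0,0,0,0,0,8,93,0,0,0,0,0,8]
}}

```text
t: 2.5
tool_pos: [0.5413, 0.1572, 0.4043]
orientation: [-2.16, -2.28, 0.001]
force: [-0.0, 0.5, 0.3]
opening: 0.093
gripper_force: 0.0
```

Request:
{"fn": "drive_tool", "kwargs": {
  "moves": [93,0,0,15,0,0,8,93,0,0,25,0,0,7,93,0,0,25,0,0,0,93,0,0,8,0,0,0,93,0,0,0,0,0,0]
}}

```text
t: 3.0
tool_pos: [0.541, 0.1569, 0.3301]
orientation: [-2.433, -1.985, 0.005]
force: [-0.2, -0.2, -0.3]
opening: 0.0932
gripper_force: 0.0
```

```bash
python3 -c "
from h import *
todo(561.6,130.7,222,-11.8)"
```

```text
yaw -11.8 shift [-21.3  25.8 108. ] turn [-0.2   0.07  0.23]
yaw 168.2 shift [-21.3  25.8 108. ] turn [-1.1000e-01 -3.1000e-01 -1.7977e+02]
t 3.0 q [0.19 0.08 1.68 0.   1.39 0.39] pos [541.  156.9 330.1] F [-0.2 -0.2 -0.3] open 0.09322315097881538 gf 0.0
tool axes in world (columns)
 [[ 0.201  0.98  -0.004]
 [ 0.98  -0.201 -0.001]
 [-0.001 -0.003 -1.   ]]
```

Request:
{"fn": "drive_tool", "kwargs": {
  "moves": [93,-11,13,0,-0.2,0,0.2,93,-10,13,0,0,0,0,93,0,0,25,0,0,0,93,0,0,25,0,0,0,93,0,0,20,0,0,0,93,0,0,0,0,0,0,93,0,0,0,0,0,0]
}}

```text
t: 3.7
tool_pos: [0.5642, 0.13, 0.2628]
orientation: [2.437, 1.978, 0.004]
force: [0.6, 1.1, 0.1]
opening: 0.093
gripper_force: 0.0
```

```bash
python3 - <<'E'
from h import *
todo(561.6,130.7,222,-11.8)
c=shot('scene'); im=c['color'][:,:,::-1]
cv2.imwrite('pics/s2.png',cv2.resize(im[160:280,195:355],None,fx=5,fy=5,interpolation=cv2.INTER_CUBIC))
E
```

```text
yaw -11.8 shift [ 0.1 -2.9 40.8] turn [ 0.24 -0.01 -0.06]
yaw 168.2 shift [ 0.1 -2.9 40.8] turn [-1.0000e-02 -3.8000e-01  1.7994e+02]
t 3.7 q [ 0.14  0.18  1.7  -0.    1.26  0.35] pos [564.2 130.  262.8] F [0.6 1.1 0.1] open 0.09297174773789424 gf 0.0
tool axes in world (columns)
 [[ 0.206  0.979  0.004]
 [ 0.979 -0.206 -0.001]
 [ 0.     0.004 -1.   ]]
```

View pics/s2.png

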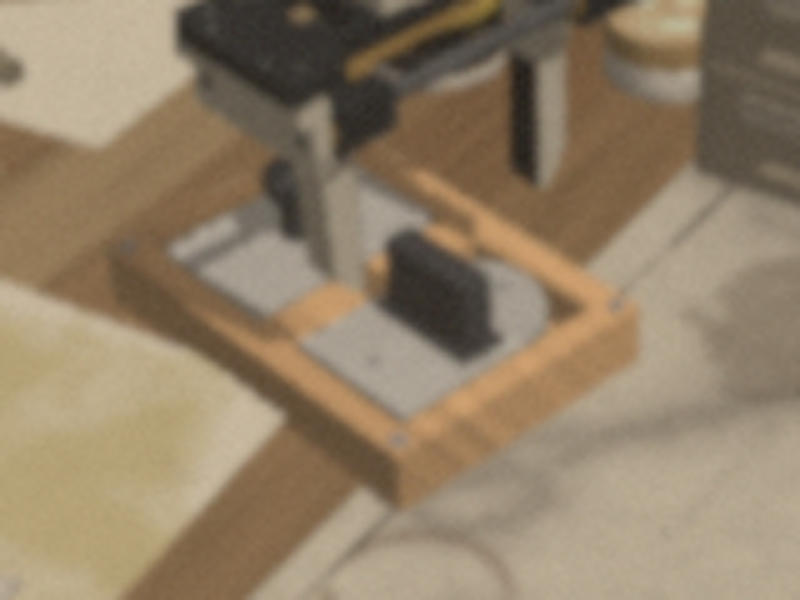

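The scene crop shows the open fingers at (340,220) and (540,120), straddling the rib at (440,290) along plate x. I'll descend and close.

Request:
{"fn": "drive_tool", "kwargs": {
  "moves": [93,0,-1,14,0.1,0,0,93,0,0,14,0,0,0,93,0,0,0,0,0,0,93,0,0,0,0,0,0]
}}

```text
t: 4.15
tool_pos: [0.562, 0.1309, 0.2329]
orientation: [2.438, 1.981, -0.001]
force: [0.7, -0.8, -0.2]
opening: 0.0933
gripper_force: 0.0
```

Request:
{"fn": "drive_tool", "kwargs": {
  "moves": [93,0,0,0,0,0,0]
}}

```text
t: 4.25
tool_pos: [0.5625, 0.131, 0.234]
orientation: [2.437, 1.98, 0.002]
force: [-0.3, -0.7, 0.1]
opening: 0.0932
gripper_force: 0.0
```

Request:
{"fn": "drive_tool", "kwargs": {
  "moves": [93,0,0,0,0,0,0]
}}

```text
t: 4.35
tool_pos: [0.5627, 0.131, 0.2343]
orientation: [2.437, 1.98, 0.003]
force: [0.7, 0.6, -0.4]
opening: 0.0928
gripper_force: 0.0
```

```bash
python3 -c "
from h import *
todo(561.6,130.7,222,-11.8)"
```

```text
yaw -11.8 shift [-0.5 -1.  12.3] turn [ 0.15 -0.02 -0.02]
yaw 168.2 shift [-0.5 -1.  12.3] turn [-3.0000e-02 -2.3000e-01  1.7998e+02]
t 4.35 q [ 0.14  0.22  1.72 -0.    1.21  0.35] pos [562.7 131.  234.3] F [ 0.7  0.6 -0.4] open 0.0928184657605013 gf 0.0
tool axes in world (columns)
 [[ 0.205  0.979  0.003]
 [ 0.979 -0.205 -0.   ]
 [ 0.     0.003 -1.   ]]
```

Request:
{"fn": "drive_tool", "kwargs": {
  "moves": [60,0,-1,6,0.1,0,0,40,0,0,6,0,0,0,26,0,0,0,0,0,0,26,0,0,0,0,0,0,26,0,0,0,0,0,0,26,0,0,0,0,0,0],
  "grip_force": 6
}}

```text
t: 4.95
tool_pos: [0.5616, 0.1311, 0.222]
orientation: [2.438, 1.981, 0.001]
force: [0.2, 0.7, -0.3]
opening: 0.0497
gripper_force: 0.0
```

Request:
{"fn": "drive_tool", "kwargs": {
  "moves": [12,0,0,0,0,0,0,12,0,0,0,0,0,0,12,0,0,0,0,0,0,12,0,0,0,0,0,0,12,0,0,0,0,0,0]
}}

```text
t: 5.45
tool_pos: [0.5615, 0.1311, 0.2218]
orientation: [-2.438, -1.981, -0.0]
force: [-1.1, 0.1, 1.4]
opening: 0.0159
gripper_force: 6.0
```

```bash
python3 -c "
from h import *
todo(561.6,130.7,222,-11.8);print(robot.read_state()['wrist_torque'])"
```

```text
yaw -11.8 shift [-0.4  0.2 -0.2] turn [-0.   -0.   -0.02]
yaw 168.2 shift [-0.4  0.2 -0.2] turn [ -0.     0.   179.98]
t 5.45 q [0.14 0.23 1.72 0.   1.19 0.35] pos [561.5 131.1 221.8] F [-1.1  0.1  1.4] open 0.01589393830003302 gf 5.999755561351776
tool axes in world (columns)
 [[ 0.205  0.979 -0.   ]
 [ 0.979 -0.205  0.   ]
 [ 0.    -0.    -1.   ]]
[-0.06350435  0.10099967 -0.06745866]
```

Request:
{"fn": "drive_tool", "kwargs": {
  "moves": [0,0,0,0,0,0,0,0,0,0,0,0,0,0,0,0,0,0,0,0,0,0,0,0,-2,0,0,0,0,0,0,-3,0,0,0,0,0,0,-3,0,0,0,0,0,0,0,0,0,0],
  "grip_force": 45
}}

```text
t: 6.15
tool_pos: [0.5617, 0.1311, 0.2303]
orientation: [2.438, 1.981, 0.001]
force: [0.5, 0.4, -2.8]
opening: 0.0159
gripper_force: 45.0
```

```bash
python3 -c "
from h import *
todo(561.6,130.7,260,-11.8);print(robot.read_state()['wrist_torque'])"
```

```text
yaw -11.8 shift [ -0.4   0.1 -29.7] turn [ 0.04 -0.01 -0.02]
yaw 168.2 shift [ -0.4   0.1 -29.7] turn [-2.0000e-02 -6.0000e-02  1.7998e+02]
t 6.15 q [0.14 0.22 1.72 0.   1.2  0.35] pos [561.7 131.1 230.3] F [ 0.5  0.4 -2.8] open 0.015861293253362493 gf 44.998698234558105
tool axes in world (columns)
 [[ 0.205  0.979  0.001]
 [ 0.979 -0.205  0.   ]
 [ 0.     0.001 -1.   ]]
[-0.0891062   0.06916456  0.05285279]
```

Request:
{"fn": "drive_tool", "kwargs": {
  "moves": [0,0,0,-4,0,0,0,0,0,0,-6,0,0,0,0,0,0,-10,0,0,0,0,0,0,-15,0,0,0,0,0,0,-20,0,0,0,0,0,0,-15,0,0,0,0,0,0,0,0,0,0]
}}

```text
t: 6.85
tool_pos: [0.5627, 0.1313, 0.3039]
orientation: [2.436, 1.979, 0.008]
force: [0.0, -0.5, -2.5]
opening: 0.0156
gripper_force: 45.0
```

```bash
python3 - <<'E'
from h import *
todo(545.3,-222,300,15)
c=shot('scene'); im=c['color'][:,:,::-1]
cv2.imwrite('pics/s3.png',cv2.resize(im[140:280,185:365],None,fx=4.2,fy=4.2,interpolation=cv2.INTER_CUBIC))
E
```

```text
yaw 15 shift [-349.4   55.3    3.4] turn [  0.36  -0.04 -26.82]
yaw 195 shift [-349.4   55.3    3.4] turn [-6.0000e-02 -4.9000e-01  1.5318e+02]
t 6.85 q [ 0.14  0.14  1.67 -0.    1.33  0.35] pos [562.7 131.3 303.9] F [ 0.  -0.5 -2.5] open 0.015562537251683294 gf 44.998764395713806
tool axes in world (columns)
 [[ 0.205  0.979  0.006]
 [ 0.979 -0.205  0.001]
 [ 0.002  0.006 -1.   ]]
```

View pics/s3.png

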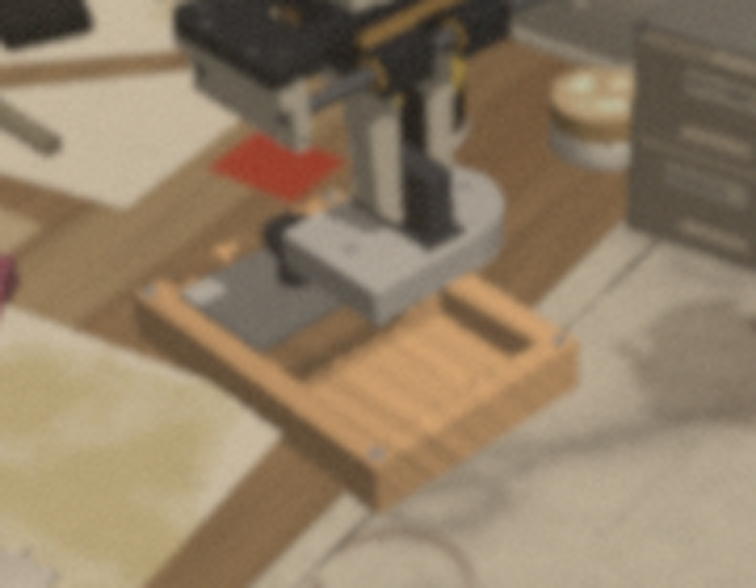

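The scene crop shows the plate held level by the rib above its empty pocket, with the knob plate still in its own pocket. I'll carry it across to the board.

Request:
{"fn": "drive_tool", "kwargs": {
  "moves": [0,-8,1,0,0,0,0,0,-16,3,0,0,0,-2,0,-23,4,0,0,0,0,0,-25,4,0,0,0,0,0,-25,4,0,0,0,0,0,-25,4,0,0,0,0,0,-25,4,0,0,0,0,0,-25,4,0,0,0,0]
}}

```text
t: 7.7
tool_pos: [0.558, -0.0446, 0.2982]
orientation: [-2.402, -2.022, 0.003]
force: [1.0, -0.4, -3.8]
opening: 0.0155
gripper_force: 45.0
```

Request:
{"fn": "drive_tool", "kwargs": {
  "moves": [0,-25,4,0,0,0,0,0,-25,4,0,0,0,0,0,-25,4,0,0,0,0,0,-25,4,0,0,0,0,0,-25,4,0,0,0,0,0,-20,3,0,0,0,0,0,-14,2,0,0,0,0,0,-8,1,0,0,0,0]
}}

```text
t: 8.5
tool_pos: [0.5554, -0.2133, 0.2987]
orientation: [-2.403, -2.021, 0.001]
force: [-0.2, 0.2, -2.9]
opening: 0.0158
gripper_force: 45.0
```

Request:
{"fn": "drive_tool", "kwargs": {
  "moves": [0,0,0,0,0,0,-4,0,0,0,0,0,0,-5,0,0,0,0,0,0,-6,0,0,0,0,0,0,-5,0,0,0,0,0,0,-3,0,0,0,0,0,0,-1.8,0,0,0,0,0,0,0,0,0,0,0,0,0,0]
}}

```text
t: 9.3
tool_pos: [0.5559, -0.2117, 0.2994]
orientation: [-1.913, -2.491, 0.0]
force: [0.4, -0.0, -2.8]
opening: 0.0158
gripper_force: 45.0
```

```bash
python3 - <<'E'
from h import *
todo(545.3,-222,226,15)
c=shot('top'); im=c['color'][:,:,::-1]
v,u=np.mgrid[170:300,350:500]; P=world(c,np.c_[u.ravel(),v.ravel()])
m=(P[:,2]>.008)&(P[:,2]<.03)
print(cv2.minAreaRect((P[m][:,:2]*1000).astype(np.float32)))
E
```

```text
yaw 15 shift [ -7.2 -12.9  73.4] turn [-0.02 -0.03 -0.05]
yaw 195 shift [ -7.2 -12.9  73.4] turn [-5.0000e-02  4.0000e-02  1.7995e+02]
t 9.3 q [-0.45  0.19  1.62  0.    1.33 -0.71] pos [ 555.9 -211.7  299.4] F [ 0.4 -0.  -2.8] open 0.015817067979116715 gf 44.99864101409912
tool axes in world (columns)
 [[-0.258  0.966 -0.001]
 [ 0.966  0.258  0.   ]
 [ 0.001 -0.    -1.   ]]
((516.042724609375, -223.64651489257812), (365.9792175292969, 265.8941955566406), 89.82494354248047)
```

Request:
{"fn": "drive_tool", "kwargs": {
  "moves": [0,-4,-7,0,0,0,0,0,-3,-6,5,0,0,0,0,0,0,15,0,0,0,0,0,0,20,0,0,0,0,0,0,15,0,0,0,0,0,0,8,0,0,0,0,0,0,3,0,0,0,0,0,0,0,0,0,0]
}}

```text
t: 10.15
tool_pos: [0.5452, -0.2222, 0.2334]
orientation: [-1.912, -2.492, 0.0]
force: [-0.9, 0.4, -3.4]
opening: 0.0157
gripper_force: 45.0
```

Request:
{"fn": "drive_tool", "kwargs": {
  "moves": [0,0,0,2,0,0,0,0,0,0,0,0,0,0,0,0,0,0,0,0,0]
}}

```text
t: 10.45
tool_pos: [0.5455, -0.2223, 0.2324]
orientation: [1.912, 2.491, 0.0]
force: [0.4, -0.4, -2.3]
opening: 0.016
gripper_force: 45.0
```

```bash
python3 - <<'E'
from h import *
todo(545.3,-222,226,15)
c=shot('scene'); im=c['color'][:,:,::-1]
cv2.imwrite('pics/s4.png',cv2.resize(im[200:380,340:540],None,fx=3.3,fy=3.3,interpolation=cv2.INTER_CUBIC))
E
```

```text
yaw 15 shift [ 0.4 -0.1  6.4] turn [ 0.04  0.04 -0.02]
yaw 195 shift [ 0.4 -0.1  6.4] turn [ 6.0000e-02 -7.0000e-02  1.7998e+02]
t 10.45 q [-0.47  0.25  1.68 -0.    1.21 -0.74] pos [ 545.5 -222.3  232.4] F [ 0.4 -0.4 -2.3] open 0.01595811683395849 gf 44.99866962432861
tool axes in world (columns)
 [[-0.259  0.966  0.001]
 [ 0.966  0.259 -0.   ]
 [-0.001  0.001 -1.   ]]
```

View pics/s4.png

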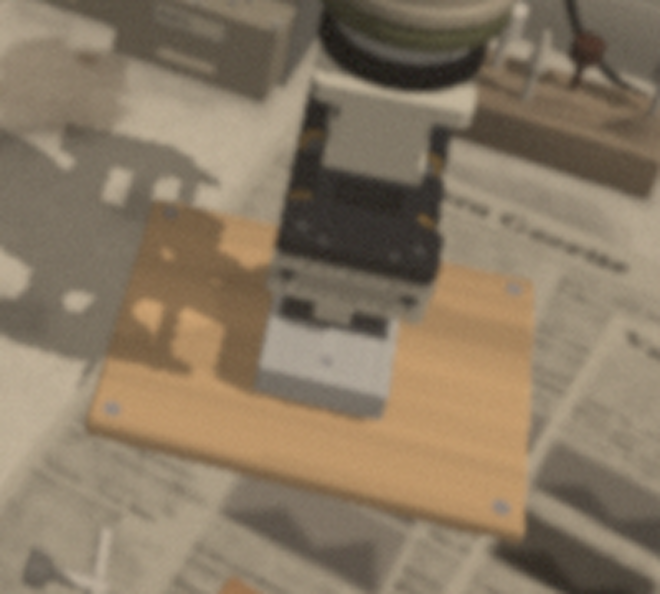

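The scene crop shows the plate level over the middle of the board, its square end at (325,360). I'll lower it gently until it touches.

Request:
{"fn": "drive_tool", "kwargs": {
  "moves": [0,0,0,2,0,0,0,0,0,0,2,0,0,0,0,0,0,1,0,0,0,0,0,0,0,0,0,0,0,0,0,0,0,0,0]
}}

```text
t: 11.0
tool_pos: [0.5452, -0.2222, 0.2267]
orientation: [-1.913, -2.492, 0.0]
force: [-0.8, -0.4, -4.4]
opening: 0.0158
gripper_force: 45.0
```

Request:
{"fn": "drive_tool", "kwargs": {
  "moves": [0,0,0,0.5,0,0,0,0,0,0,0,0,0,0,0,0,0,0,0,0,0]
}}

```text
t: 11.3
tool_pos: [0.5453, -0.2222, 0.2263]
orientation: [1.913, 2.492, 0.0]
force: [0.3, -0.2, -3.9]
opening: 0.016
gripper_force: 45.0
```

Request:
{"fn": "drive_tool", "kwargs": {
  "moves": [0,0,0,0.5,0,0,0,0,0,0,0,0,0,0,0,0,0,0,0,0,0]
}}

```text
t: 11.6
tool_pos: [0.5453, -0.2222, 0.2258]
orientation: [1.913, 2.492, 0.0]
force: [1.3, 0.4, -3.2]
opening: 0.0155
gripper_force: 45.0
```

Request:
{"fn": "drive_tool", "kwargs": {
  "moves": [0,0,0,0.5,0,0,0,0,0,0,0,0,0,0,0,0,0,0,0,0,0]
}}

```text
t: 11.9
tool_pos: [0.5453, -0.2223, 0.2258]
orientation: [1.913, 2.492, 0.0]
force: [-4.9, 1.9, 3.9]
opening: 0.0158
gripper_force: 45.0
```

Request:
{"fn": "drive_tool", "kwargs": {
  "moves": [0,0,0,0.3,0,0,0,0,0,0,0,0,0,0,0,0,0,0,0,0,0]
}}

```text
t: 12.2
tool_pos: [0.5453, -0.2223, 0.2258]
orientation: [1.913, 2.492, -0.0]
force: [-4.5, 1.7, 8.5]
opening: 0.0157
gripper_force: 45.0
```

It's on the board: the force reversed and z stopped at 225.8 mm, as expected. Now I'll release.

Request:
{"fn": "drive_tool", "kwargs": {
  "moves": [0,0,0,0,0,0,0,0,0,0,0,0,0,0,30,0,0,0,0,0,0,50,0,0,0,0,0,0,50,0,0,0,0,0,0,50,0,0,0,0,0,0,50,0,0,0,0,0,0],
  "grip_force": 5
}}

```text
t: 12.9
tool_pos: [0.5453, -0.2222, 0.2249]
orientation: [-1.913, -2.492, -0.0]
force: [1.0, -0.7, -0.3]
opening: 0.0484
gripper_force: 0.0
```

Request:
{"fn": "drive_tool", "kwargs": {
  "moves": [50,0,0,-5,0,0,0,50,0,0,-15,0,0,0,50,0,0,-30,0,0,0,50,0,0,-30,0,0,0,50,0,0,-30,0,0,0,50,0,0,-20,0,0,0,50,0,0,0,0,0,0]
}}

```text
t: 13.6
tool_pos: [0.5464, -0.2227, 0.3608]
orientation: [1.908, 2.486, 0.002]
force: [0.7, 0.5, 1.1]
opening: 0.0504
gripper_force: 0.0
```

Request:
{"fn": "drive_tool", "kwargs": {
  "moves": [50,30,0,0,0,0,0,50,40,0,0,0,0,0,50,40,0,0,0,0,0,50,40,0,0,0,0,0,50,40,0,0,0,0,0,50,20,0,0,0,0,0,50,0,0,0,0,0,0]
}}

```text
t: 14.3
tool_pos: [0.4901, -0.0171, 0.3546]
orientation: [-1.908, -2.494, -0.0]
force: [-0.3, 0.7, 0.5]
opening: 0.0504
gripper_force: 0.0
```

```bash
python3 - <<'E'
from h import *
s=robot.read_state();print(s['t'],s['force'],s['dq'].round(3))
c=shot('top'); im=c['color'][:,:,::-1]
cv2.imwrite('pics/t5.png',cv2.resize(im[170:300,210:490],None,fx=2.8,fy=2.8,interpolation=cv2.INTER_CUBIC))
v,u=np.mgrid[180:290,380:480]; P=world(c,np.c_[u.ravel(),v.ravel()])
for lo,hi in((.027,.042),(.055,.09)):
    m=(P[:,2]>lo)&(P[:,2]<hi); print(cv2.minAreaRect((P[m][:,:2]*1000).astype(np.float32)),np.median(P[m][:,2]))
E
```

```text
14.3 [-0.28715449  0.73062752  0.45901177] [-0.052  0.025 -0.028 -0.022 -0.011 -0.047]
((542.917724609375, -249.3986053466797), (38.51841735839844, 94.37146759033203), 86.89348602294922) 0.033334519196115096
((549.7901611328125, -234.69131469726562), (16.241607666015625, 24.44366455078125), 11.876001358032227) 0.06872234986795599
```

View pics/t5.png

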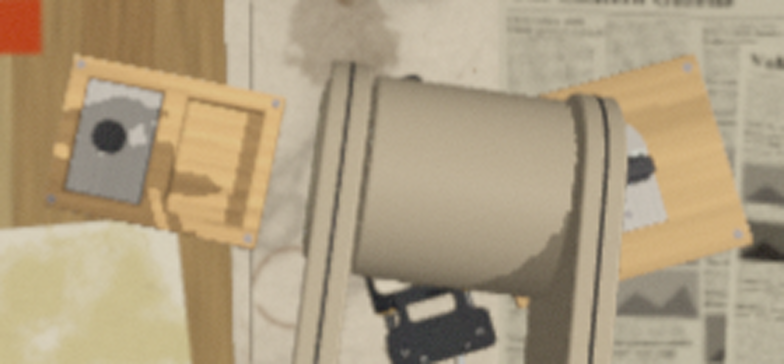

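The top view shows the plate flat on the board (top at z≈33 mm), partly hidden by the arm. The knob plate is still seated at (110,135). One check from the scene camera before handing in.

```bash
python3 - <<'E'
from h import *
c=shot('scene'); im=c['color'][:,:,::-1]
cv2.imwrite('pics/s6.png',cv2.resize(im[180:380,200:540],None,fx=2.3,fy=2.3,interpolation=cv2.INTER_CUBIC))
E
```

```text
(no output)
```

View pics/s6.png

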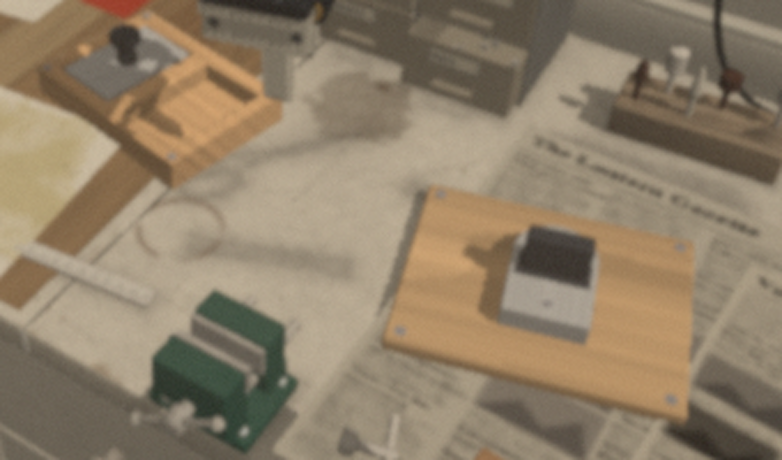

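The scene view shows the plate at (550,285), flat with its rib up in the middle of the board. The gripper is clear, the heel plate's pocket is empty and the knob plate is untouched.

```bash
python3 -c "
from plant import robot
print(robot.close_job())"
```

```text
the job is handed in; nothing more can be done
None
```

The heel plate now lies flat, rib up, in the middle of the press board, released only once it rested there; the knob plate was left in its pocket, and the job was handed in at about 14 s.

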